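Draw a pin up to the height gauge in the carving shop

ROBOT

A 6-joint arm with a two-finger parallel gripper is mounted at the origin on the work surface. World frame = base frame: x ahead of the robot, y to its left, z up, the work surface at z = 0. Lengths are in m, angles in rad, forces in N, time in s.
With the tool pointing down it reaches from about 0.35 to 0.875 m from the base axis. Payload 4.2 kg.
Tool frame: the origin (TCP) lies midway between the tips of the shut fingers; the grasp point (between the pads) lies arm.grip_point_offset behind it (arm.grip_point_offset is the distance from the TCP to the grasp point, in m); z points along the fingers, y is the line along which they close (so a half turn about z gives the same grasp; the last joint's range is limited). The gripper opens to 87 mm and grips with 3 to 60 N. Pads are 19 mm wide; open, the fingers measure 117 mm over their backs; the gripper's body (75 mm by 190 mm) begins 51 mm behind the grasp point.
Start: joints at [1.448, 0.385, 0.008, 0, -1.194, -0.259], TCP at [0.233, 0.58, 0.223] pointing down, gripper open.
Joint ranges: [-3.14, 3.14], [-1.21, 2.06], [-1.07, 1.41], [-3.16, 2.05], [-2.99, -0.16], [-3.1, 3.1]. Speed limits (rad/s): [2.79, 2.79, 3.14, 3.14, 3.14, 3.14].

INTERFACE

Orientations are given as a 3x3 rotation matrix whose columns are the frame's x, y, z axes.
In Python, from cell import arm gives the robot as it stands.
- The arm moves only by the shell command python3 -m pendant 'ROWS' [FORCE]. ROWS is JSON, a list of rows, each a list of 3 entries, a list of its own where there are three numbers: the shift along the tool's x, y, z in m, then the turn about the tool's z in rad, then the finger opening in m, from 0 to 0.087. A call has 1 to 12 rows; each row is the pose to reach, as a shift and turn from the pose commanded when the call began, along the tool's axes at that moment; what a row does not reach only later rows make up. A row lasts 1/8 s, in which the tool goes at most 62.5 mm and 10.7 degrees, less where a joint would pass 70% of its speed; a pose out of reach is approached as far as the arm can. A call with a gripper value outside its range is refused whole. The fingers move at their own pace and stop on an object; FORCE is the grip in N (left out, the last holds). Time passes only in rows, so rows that repeat a pose let the fingers close. It gives the time, the measured TCP pose, the force, the opening and the grip force at its end, in the units of the state.
- arm.get_state(): the state, without advancing time (a new reading comes with each control period).
- arm.grab_frame(name): name is "side" or "top"; returns a dict with "img" (420x560x3 uint8, red, green, blue), "camera_matrix" (3x3 intrinsics, pixels), "dist" ([k1, k2, p1, p2, k3] as OpenCV has them; the pictures are not rectified), "R" (3x3) and "t" (3): a world point X has camera coordinates R X + t. Camera axes: x right, y down, z forward; pixel columns grow to the right and rows downward; lengths in m; the calibration is good to about 2 mm. A picture is of the moment at which its call begins. There is no depth.
- arm.hand_in(): hands the job in; it is judged then, once.
The state is a dict: "time": time; "joint_positions": joint angles; "joint_velocities": joint speeds; "joint_efforts": joint torques, N m; "tcp_pos": TCP position; "eef_rot": TCP orientation; "wrist_force": force on the tool from outside, world axes, zero at the start; "wrist_torque": the same for the moment, N m; "gripper_width": finger opening in m; "finger_force": force on a finger pad.
Only numpy, scipy, OpenCV 4.12 (cv2) and the standard library are available. Lean on these libraries where they do the work, as an engineer would, in place of code of your own. Each camera call takes 0.05 s, during which the arm holds its last target. There are 200 camera calls.

TASK

First turn the black knob on top of the height gauge, a little at a time, until the blue pointer is level with the red clip on the white rule. Then grip the orange sleeve of the pin standing in the dark wooden block and draw it straight and gently up out of its snug bore, without forcing it sideways, until its brass collar is level with the blue pointer; the pin's foot stays in the bore. Finish while holding the pin still at that height so that the carver can mark it, and leave the pointer where it was set and the other things on the bench alone.

Things in the scene. Friction and masses are not known exactly. Their poses are not given: they have to be found in the camera images.
- knob (a joint): angle of the gauge's black knob in rad; grows when the knob is turned clockwise seen from above, which raises the pointer by 12 mm per rad (63 mm per full turn); counter-clockwise lowers it. Range 0 to 4.2, starts between 0.1 and 0.6; stays where it is left, turns with about 0.04 N m
- knob_grip (a point): middle of the round black knob, on its upright axis: knob 36 mm in diameter, 30 mm tall (15 mm above and below this point), on top of the gauge's column, 211 mm above the bench; below it is a 12 mm gap with a 14 mm neck, then the 22 mm square column. The gauge is bolted down and turned by up to 0.6 rad either way; its dark base is 85 x 150 x 18 mm; z up, x and y as the gauge's
- pointer_tip (a point): tip of the blue pointer of the gauge, at mid-thickness (tip 3 mm thick), 49 mm from the knob's axis along the gauge's +y; it slides up and down with the knob, its height being 112 mm + 12 mm x knob angle above the bench
- clip_mark (a point): tip of the red clip on the gauge's white upright rule (rule top 168 mm above the bench), at mid-thickness (tip 3 mm thick): the mark for the pointer, which meets it end to end. Fixed; 130 to 144 mm above the bench, differing from run to run, always above the pointer at first
- pin_grip (a point): point on the axis of the loose upright pin, at the height to grip it: the orange sleeve is 24 mm in diameter and 60 mm tall, from 32 mm below to 28 mm above this point. z is along the pin, upwards. The pin weighs 0.15 to 0.31 kg and drops back if let go
- pin_collar (a point): centre (half-way up) of the pin's brass collar, 38 mm in diameter and 6 mm thick, on the pin's axis 35 mm below pin_grip and 85 mm above its foot; 100 mm above the bench at first. z is along the pin
- bore_mouth (a point): centre of the mouth of the bore in the top of the dark walnut block (90 x 90 mm, 85 mm tall, with a 110 mm plinth at its foot; fixed to the bench). The bore is upright, 19 mm in diameter and 70 mm deep; the pin's steel shank is 18 mm in diameter and stands on the bore's floor at first
- chisel: carving chisel lying flat, turned wooden handle and steel blade, 235 mm long, 28 mm high, between block and gauge; a bystander, origin at its underside
- gouge: carving gouge lying flat, red handle, 235 mm long, 28 mm high, on the left of the bench; a bystander, origin at its underside
- rosette: dark carved four-petal flower, 100 mm across, 18 mm high, beyond the block and gauge; a bystander, origin at its underside
- mallet: wooden carver's mallet lying down, head 70 mm in diameter, 240 mm long, beyond the block and gauge; a bystander, origin at its underside
- stone: grey sharpening stone, 150 x 50 x 25 mm, on the left; a bystander, origin at its underside
- glue: yellow glue bottle, upright, 56 mm in diameter, 140 mm tall, on the right; a bystander, origin at its underside
- offcut: pale wood offcut, 120 x 70 x 30 mm, on the right; a bystander, origin at its underside
Things that resemble listed ones, but are neither listed nor needed, are in the scene too. What is meant by the part that bears pin_grip is not turquoise, and is the smaller of those in its own colour. Leave any pink look-alike of the part that bears bore_mouth alone.

How it is judged:
By the outcome, as a careful person would: the job done as asked, in the order asked, and still so for the second after the job is handed in, while the arm keeps its last pose, push and grip.
It also fails if it takes over 58 s, if anything falls off the work surface, if the arm or the gripper's body presses on something with over 40 N, if the wrist force passes 120 N, or if a joint passes its speed limit or range.

## Working session

There is one attempt and no reset: what is moved stays moved. The work goes in short steps, Python scripts to look and compute and a shell command to move; the robot and the scene stay as the last step left them, time stands still between calls to the robot, and variables do not carry over. Pictures are saved under pics/ and viewed, at most 10 in all, crops included, and the job is handed in when it is done.

```bash
mkdir -p pics; ls
python3 - <<'E'
from cell import arm
import cv2,pickle
s=arm.get_state()
for k,v in s.items(): print(k,v)
print(arm.grip_point_offset)
for n in ("side","top"):
    f=arm.grab_frame(n); pickle.dump(f,open(f"pics/{n}0.pkl","wb"))
    cv2.imwrite(f"pics/{n}0.png",cv2.cvtColor(f["img"],cv2.COLOR_RGB2BGR))
    print(n,f["camera_matrix"],f["dist"],f["R"],f["t"],-f["R"].T@f["t"])
E
```

```text
pics
time 0.0
joint_positions [ 1.44760924e+00  3.85543362e-01  6.62685104e-03 -4.84383930e-04
 -1.19398962e+00 -2.58606266e-01]
joint_velocities [ 4.48729118e-05  1.11157573e-03 -4.86201313e-04 -1.23829556e-03
  2.14683149e-03 -1.48440239e-03]
joint_efforts [-6.14083056e-04 -3.90659237e+01  1.87399703e+01  4.21984658e+00
  1.09708574e-02 -1.89339103e-04]
tcp_pos [0.23262509 0.57944969 0.22147013]
eef_rot [[ 9.27931389e-01 -3.72750371e-01 -7.06226724e-04]
 [-3.72751025e-01 -9.27929156e-01 -2.03842746e-03]
 [ 1.04496225e-04  2.15476756e-03 -9.99997673e-01]]
wrist_force [-0.00967283  0.95747093  0.16877841]
wrist_torque [ 0.02681337  0.02431066 -0.01604576]
finger_force 0.0
gripper_width 0.08693097392487299
0.0187
side [[405.01433303   0.         276.61116968]
 [  0.         405.01433303 204.8430171 ]
 [  0.           0.           1.        ]] [-0.02191499  0.          0.          0.          0.        ] [[ 0.94532044 -0.3257698  -0.01559785]
 [-0.22522641 -0.61747822 -0.75365358]
 [ 0.23588624  0.71595718 -0.65708675]] [-0.5163792   0.23377361  1.08721385] [ 0.28433702 -0.80226921  0.88252373]
top [[452.32157942   0.         274.99927899]
 [  0.         452.32157942 209.5437894 ]
 [  0.           0.           1.        ]] [-0.0564193  0.         0.         0.         0.       ] [[ 0.01002886 -0.99981214  0.01658622]
 [-0.99119002 -0.01213036 -0.13189084]
 [ 0.13206726 -0.01511738 -0.99112547]] [-0.01412989  0.56220568  1.37343309] [0.37600883 0.01345524 1.43562866]
```

View pics/side0.png

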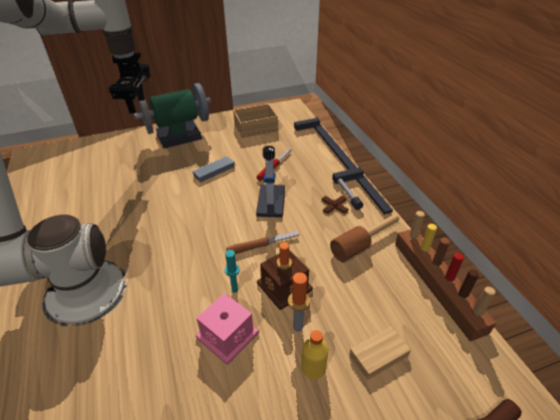

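View pics/top0.png

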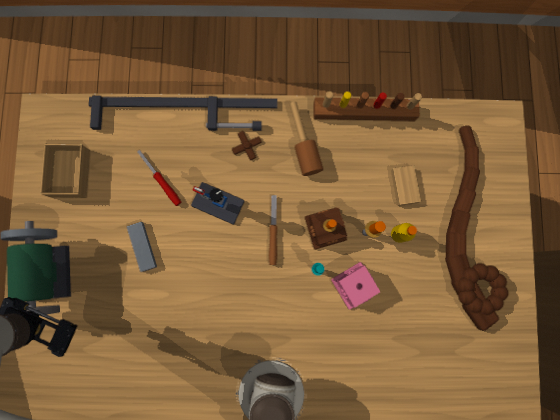

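The side view shows the gauge knob at about (269,152), the pin in the dark block at (285,250) and the larger orange decoy at (299,290). In the top view the knob is at (217,195), the pin at (330,227), and the decoy at (377,228).

```bash
cat > h.py <<'E'
import numpy as np,cv2,pickle
from cell import arm
def und(f,p): return cv2.undistortPoints(np.array(p,float).reshape(-1,1,2),f["camera_matrix"],np.array(f["dist"])).reshape(-1,2)
def ray(f,p):
    d=f["R"].T@np.append(und(f,p)[0],1); return -f["R"].T@f["t"],d/np.linalg.norm(d)
def plane(f,p,z):
    c,d=ray(f,p); return c+d*(z-c[2])/d[2]
def tri(f,p,g,q):
    a,u=ray(f,p);b,v=ray(g,q)
    s,t=np.linalg.lstsq(np.c_[u,-v],b-a,rcond=None)[0]
    return (a+s*u+b+t*v)/2,np.linalg.norm(a+s*u-b-t*v)
def proj(f,X): return cv2.projectPoints(np.array(X,float).reshape(-1,1,3),cv2.Rodrigues(f["R"])[0],f["t"],f["camera_matrix"],np.array(f["dist"]))[0].reshape(-1,2)
def crop(f,x,y,w,h,k):
    return cv2.cvtColor(cv2.resize(f["img"][y:y+h,x:x+w],None,fx=k,fy=k,interpolation=cv2.INTER_NEAREST),cv2.COLOR_RGB2BGR)
def blobs(f,lo,hi,box,amin=3):
    x,y,w,h=box; m=cv2.inRange(cv2.cvtColor(f["img"],cv2.COLOR_RGB2HSV),lo,hi)
    M=np.zeros_like(m);M[y:y+h,x:x+w]=m[y:y+h,x:x+w]
    n,l,s,c=cv2.connectedComponentsWithStats(M)
    return [(s[i].tolist(),c[i].round(1).tolist()) for i in range(1,n) if s[i][4]>=amin]
E
python3 - <<'E'
from h import *
S=pickle.load(open("pics/side0.pkl","rb"));T=pickle.load(open("pics/top0.pkl","rb"))
a=crop(S,245,140,50,80,7);b=crop(T,185,175,60,50,7);c=crop(S,255,235,70,70,5); d=crop(T,300,205,90,50,4)
im=np.zeros((600,800,3),np.uint8)
im[:560,:350]=a; im[:245,360:780]=b[:245,:420]; im[250:600,440:790]=c
cv2.imwrite("pics/c1.png",im)
for n,f,bx in(("S",S,(255,235,70,110)),("T",T,(300,200,120,60))):
  print(n,"or",blobs(f,(5,150,120),(17,255,255),bx,8))
for n,f,bx in(("S",S,(245,140,50,80)),("T",T,(185,175,60,50))):
  print(n,"blue",blobs(f,(100,150,60),(125,255,255),bx)); print(n,"red",blobs(f,(0,150,80),(8,255,255),bx),blobs(f,(172,120,80),(180,255,255),bx)); print(n,"black",blobs(f,(0,0,0),(180,255,40),bx))
E
```

```text
S or [([255, 238, 12, 5, 26], [260.7, 240.1]), ([279, 242, 10, 8, 70], [283.6, 245.5]), ([276, 258, 5, 9, 25], [278.3, 261.9]), ([288, 258, 4, 8, 24], [289.6, 261.8]), ([292, 272, 15, 13, 152], [299.4, 277.8]), ([288, 293, 6, 14, 44], [290.7, 299.7]), ([305, 295, 4, 12, 26], [306.5, 300.2]), ([310, 330, 13, 12, 128], [316.2, 335.5])]
T or [([325, 219, 12, 9, 69], [330.9, 222.9]), ([369, 221, 17, 11, 139], [377.7, 226.2]), ([407, 226, 11, 9, 72], [412.0, 229.7])]
S blue [([264, 177, 10, 5, 26], [268.5, 179.0])]
S red [([273, 159, 7, 9, 39], [275.5, 162.6]), ([257, 168, 8, 13, 51], [260.5, 174.7])] [([263, 171, 3, 5, 5], [263.6, 173.0])]
S black [([264, 147, 10, 13, 88], [268.0, 153.8]), ([257, 206, 25, 11, 85], [269.6, 212.4])]
T blue [([205, 194, 5, 4, 10], [207.1, 195.0]), ([213, 196, 14, 11, 42], [220.7, 202.3])]
T red [([193, 188, 11, 7, 18], [197.3, 191.3])] []
T black [([209, 188, 14, 14, 128], [215.3, 195.1]), ([226, 205, 12, 8, 30], [232.2, 208.6]), ([238, 206, 3, 8, 8], [239.0, 209.5])]
```

View pics/c1.png

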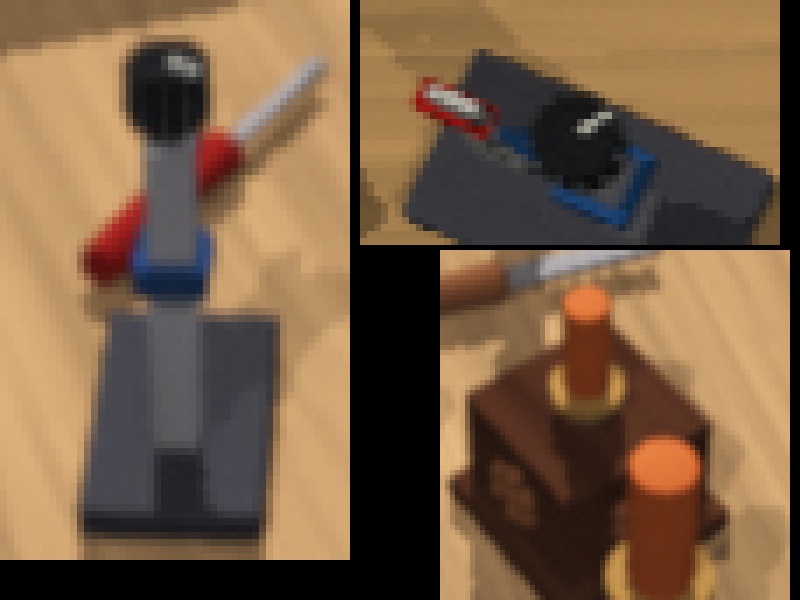

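The crop shows the knob, the blue slider and the column. In the side view the rule and clip seem hidden behind the column, while the top view shows a red-framed white rule at about (197,191). I'll work out the geometry next.

Run:
```python
from h import *
S=pickle.load(open("pics/side0.pkl","rb"));T=pickle.load(open("pics/top0.pkl","rb"))
# knob silhouette centre (both views)
P,e=tri(S,(268,153),T,(215.8,194.8)); print("knob",P,e)
k=P.copy()
# pin top-disc centres, brass
P2,e=tri(S,(283.6,245.5),T,(330.9,222.9)); print("pin top",P2,e)
P3,e=tri(S,(299.4,277.8),T,(377.7,226.2)); print("decoy top",P3,e)
# yaw from base outline in the top view, plane z=.018
m=cv2.inRange(cv2.cvtColor(T["img"],cv2.COLOR_RGB2HSV),(90,0,0),(135,255,110));M=np.zeros_like(m);M[178:230,188:250]=m[178:230,188:250]
M=cv2.morphologyEx(M,cv2.MORPH_OPEN,np.ones((3,3)))
c=max(cv2.findContours(M,0,1)[0],key=cv2.contourArea)
w=np.array([plane(T,p,.018)[:2] for p in c.reshape(-1,2).astype(float)],np.float32)
r=cv2.minAreaRect(w*1000); print(r); b=cv2.boxPoints(r)/1000; print(b)
e1=b[1]-b[0];e2=b[2]-b[1];L=e1 if np.linalg.norm(e1)>np.linalg.norm(e2) else e2
L=L/np.linalg.norm(L); L*=np.sign(L[1]); yaw=np.arctan2(-L[0],L[1]); print("yaw",yaw)
y=np.append(L,0); base=np.array([k[0],k[1],0])
for z in (.112,.117,.125,.137,.15): print("tip",z,proj(S,base+.049*y+[0,0,z]),proj(T,base+.049*y+[0,0,z]))
print("rule?",[proj(S,base+d*y+[0,0,z]).round(1).tolist() for d in(.06,.08) for z in(.13,.168)])
print([proj(T,base+d*y+[0,0,z]).round(1).tolist() for d in(.06,.08) for z in(.13,.168)])
```

```text
knob [0.57742185 0.15735815 0.21212163] 0.0007165590514319112
pin top [ 0.50968665 -0.16507167  0.16211514] 0.0005646968893006419
decoy top [ 0.49959425 -0.29181577  0.19152908] 0.0021027632605805312
((584.352294921875, 175.0296630859375), (145.54742431640625, 81.17460632324219), 67.19100952148438)
[[0.51872736 0.12368077]
 [0.59355426 0.0922126 ]
 [0.6499772  0.22637856]
 [0.5751503  0.25784674]]
yaw -0.39809197
tip 0.112 [[270.28505684 170.55357803]] [[204.52843998 193.95442125]]
tip 0.117 [[270.24472749 169.28966146]] [[204.29540508 193.67323921]]
tip 0.125 [[270.1797813  167.25410875]] [[203.91894678 193.21899026]]
tip 0.137 [[270.08138285 164.16974299]] [[203.34579051 192.52737214]]
tip 0.15 [[269.97343721 160.7856333 ]] [[202.71311731 191.7638996 ]]
rule? [[[270.4, 164.0]], [[270.1, 154.0]], [[270.9, 160.4]], [[270.6, 150.5]]]
[[[200.3, 191.5]], [[198.3, 189.2]], [[194.1, 188.8]], [[191.9, 186.4]]]
```

Run:
```python
from h import *
S=pickle.load(open("pics/side0.pkl","rb"));T=pickle.load(open("pics/top0.pkl","rb"))
T2=arm.grab_frame("top"); print("noise",np.abs(T2["img"].astype(int)-T["img"]).mean(), T2["t"]-T["t"])
for r in range(156,176): print(r,[ "%d,%d,%d"%tuple(S["img"][r,c]) for c in range(263,276)])
def enh(im,g): return np.clip(255*(im/255.)**g*1.15,0,255).astype(np.uint8)
a=crop(T,155,150,100,75,5);a=cv2.resize(T["img"][150:225,155:255,::-1],None,fx=5,fy=5,interpolation=cv2.INTER_CUBIC)
b=cv2.resize(S["img"][130:220,240:300,::-1],None,fx=5,fy=5,interpolation=cv2.INTER_CUBIC)
im=np.zeros((460,800,3),np.uint8); im[:375,:500]=a; im[:450,500:800]=b
cv2.imwrite("pics/c2.png",enh(im,.8))
```

```text
noise 0.8149248866213152 [0. 0. 0.]
156 ['99,77,56', '31,27,26', '26,27,30', '19,20,21', '17,17,19', '23,24,25', '17,17,17', '19,20,19', '30,31,33', '20,22,24', '29,28,27', '84,67,49', '167,132,92']
157 ['132,101,71', '55,44,35', '33,32,33', '20,21,22', '18,19,19', '28,29,30', '17,17,17', '16,17,17', '30,32,33', '24,23,25', '50,40,33', '117,86,61', '181,137,94']
158 ['178,138,96', '114,87,61', '65,54,46', '30,27,26', '19,19,20', '30,31,32', '20,20,21', '20,20,21', '38,39,40', '47,43,43', '86,56,45', '151,93,66', '185,113,79']
159 ['207,163,112', '174,135,94', '118,94,71', '60,52,46', '33,32,33', '36,37,37', '32,32,33', '36,35,36', '60,61,63', '83,76,79', '111,62,57', '161,70,52', '178,67,51']
160 ['216,171,119', '200,158,111', '145,119,94', '91,83,79', '67,66,68', '61,60,62', '56,54,56', '65,64,66', '81,81,84', '98,88,91', '122,56,56', '161,43,37', '170,38,34']
161 ['216,171,119', '206,164,117', '155,130,108', '117,111,110', '104,101,106', '90,88,92', '82,81,84', '84,82,86', '88,89,92', '99,83,86', '133,50,52', '162,35,34', '163,34,32']
162 ['216,172,119', '206,165,116', '156,131,109
[... 1630 characters left out ...]
6', '122,96,71', '137,106,73']
172 ['152,30,29', '126,40,48', '97,68,84', '90,87,95', '94,93,97', '94,93,96', '94,92,95', '94,92,96', '95,93,96', '90,89,93', '88,84,89', '112,97,90', '161,128,94']
173 ['133,27,29', '98,44,61', '75,73,98', '86,90,100', '94,93,96', '95,94,97', '94,92,95', '94,93,96', '95,93,96', '86,87,94', '68,79,103', '84,85,106', '150,122,101']
174 ['116,28,35', '77,48,76', '63,76,108', '85,90,103', '94,92,96', '95,93,97', '94,92,96', '95,93,96', '96,93,97', '86,87,96', '56,74,110', '58,74,114', '127,107,99']
175 ['99,29,43', '65,56,94', '59,78,116', '84,89,103', '95,94,97', '97,94,98', '95,93,97', '95,93,97', '95,93,95', '87,88,98', '54,74,113', '53,74,121', '120,103,100']
```

View pics/c2.png

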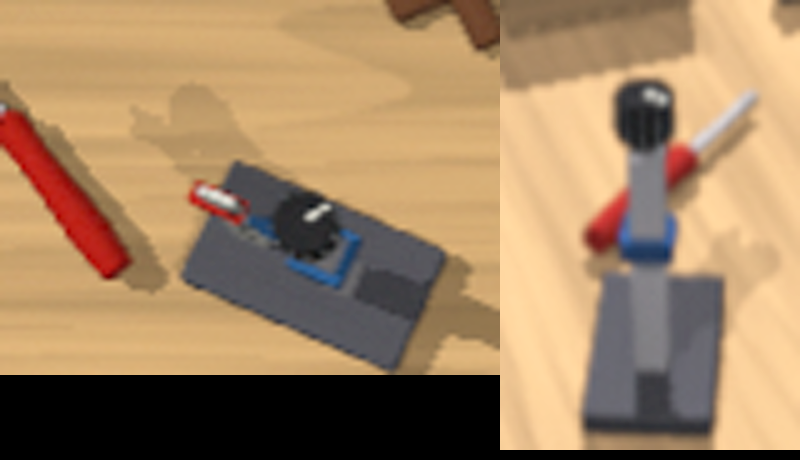

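The top view shows the gauge's shadow on the bench. The knob's shadow is near (194,170) and the rule and clip's shadow near (183,174). I'll rectify that shadow onto the bench plane in gauge axes to get the hidden clip's height.

Run:
```python
from h import *
T=arm.grab_frame("top");S=arm.grab_frame("side")
for f,n in((T,"top"),(S,"side")):
    f["img"]=np.mean([f["img"]]+[arm.grab_frame(n)["img"] for _ in range(5)],0).astype(np.float32)
    pickle.dump(f,open(f"pics/{n}avg.pkl","wb"))
out=[]
for f in(T,S):
    # world window on bench x .52...72, y .12...28 ; 2.5 px/mm
    k=2500;xs=.72-np.arange(440)/2200;ys=.30-np.arange(396)/2200
    X,Y=np.meshgrid(xs,ys,indexing="ij");uv=proj(f,np.c_[X.ravel(),Y.ravel(),0*X.ravel()]).reshape(440,396,2).astype(np.float32)
    r=cv2.remap(f["img"],uv[...,0],uv[...,1],cv2.INTER_CUBIC)
    out.append(np.clip((r-20)*1.2,0,255).astype(np.uint8)[...,::-1])
im=np.hstack(out)
for i in range(0,440,44): cv2.putText(im,"%.2f"%(.72-i/2200),(0,i+4),0,.3,(0,255,0));cv2.line(im,(0,i),(792,i),(0,120,0),1) if i%88==0 else 0
for j in range(0,396,44):
    cv2.putText(im,"%.2f"%(.30-j/2200),(j,436),0,.3,(0,255,0))
cv2.imwrite("pics/c3.png",im)
```

```text
(no output)
```

View pics/c3.png

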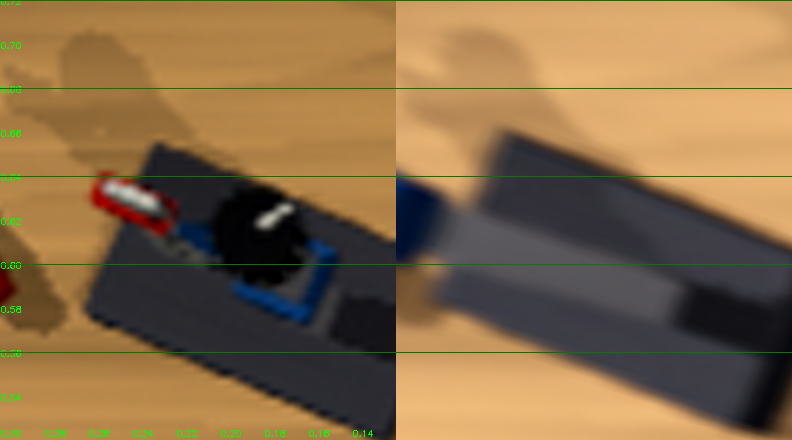

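The rectified shadow shows the knob's shadow at about world (0.690, 0.257). Two prongs at the left, near y 0.30, come from the rule top and the clip's back. I'll zoom in on those.

```bash
cat >> h.py <<'E'
def rect(f,x1,y1,h,w,k,z):
    X,Y=np.meshgrid(x1-np.arange(int(h*k))/k,y1-np.arange(int(w*k))/k,indexing="ij")
    uv=proj(f,np.c_[X.ravel(),Y.ravel(),0*X.ravel()+z]).reshape(*X.shape,2).astype(np.float32)
    return cv2.remap(f["img"],uv[...,0],uv[...,1],cv2.INTER_CUBIC)
E
python3 - <<'E'
from h import *
T=pickle.load(open("pics/topavg.pkl","rb"))
a=rect(T,.72,.33,.10,.10,5000,0);b=rect(T,.66,.25,.07,.06,5000,.15)
# shadow: ratio to local bright
g=a.mean(2);a=np.clip((a-40)*1.6,0,255)
im=np.zeros((500,800,3),np.uint8);im[:,:500]=a[...,::-1].astype(np.uint8);im[:350,500:]=np.clip(b,0,255)[...,::-1].astype(np.uint8)
for i in range(0,500,50): cv2.line(im,(0,i),(6,i),(0,255,0),1);cv2.line(im,(i,494),(i,500),(0,255,0),1);cv2.putText(im,"%.2f"%(.72-i/5000),(8,i+4),0,.3,(0,255,0));cv2.putText(im,"%.2f"%(.33-i/5000),(i-8,490),0,.3,(0,255,0))
cv2.imwrite("pics/c4.png",im)
E
```

```text
(no output)
```

View pics/c4.png

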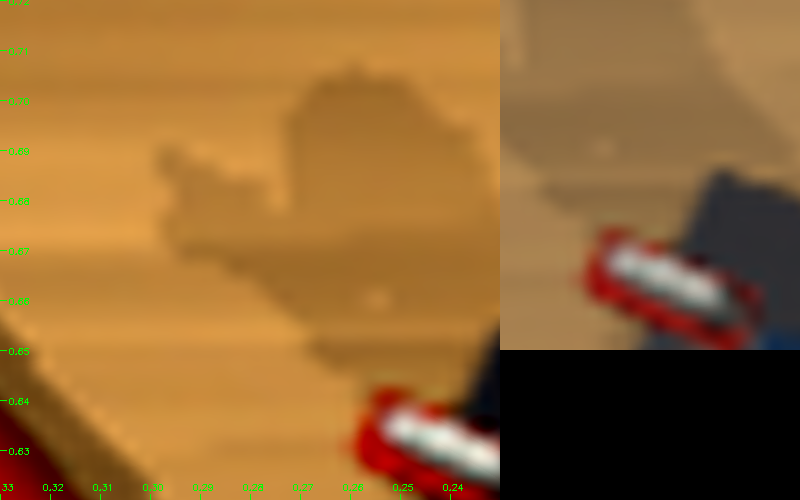

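The shadow shows the rule-top prong at (170,150) and the clip-back prong at (160,230), with the notch between them near (178,195). Together with the direct view of the red clip in the right panel, this gives the clip height. I'll measure the edges in gauge axes.

Run:
```python
from h import *
T=pickle.load(open("pics/topavg.pkl","rb"))
G=np.array([.5774,.1574]);yaw=-.398;xg=np.array([np.cos(yaw),np.sin(yaw)]);yg=np.array([-np.sin(yaw),np.cos(yaw)])
def samp(gx,gy,z):
    A,B=np.meshgrid(gx,gy,indexing="ij");W=G+A[...,None]*xg+B[...,None]*yg
    uv=proj(T,np.c_[W.reshape(-1,2),np.full(A.size,z)]).reshape(*A.shape,2).astype(np.float32)
    return cv2.remap(T["img"],uv[...,0],uv[...,1],cv2.INTER_LINEAR)
gx=np.arange(64,20,-1.5)*1e-3;gy=np.arange(176,106,-2)*1e-3
r=samp(gx,gy,0)[...,0]
print("shadow red chan; cols gy",(gy*1e3).astype(int)[0],"step-2")
for a,row in zip(gx,r): print("%5.1f"%(a*1e3)," ".join("%3d"%v for v in row))
gx=np.arange(14,-14,-1.)*1e-3;gy=np.arange(90,40,-1.5)*1e-3
r=samp(gx,gy,.14)
print("direct z=.14 R-G ; cols gy",90,"step -1.5")
for a,row in zip(gx,r): print("%5.1f"%(a*1e3)," ".join("%3d"%v for v in (row[:,0]-row[:,1])))
print("G")
for a,row in zip(gx,r): print("%5.1f"%(a*1e3)," ".join("%3d"%v for v in (row[:,1])))
```

```text
shadow red chan; cols gy 176 step-2
 64.0 157 156 155 156 157 158 160 161 162 163 162 159 151 144 144 145 146 147 147 148 148 149 149 150 151 151 152 152 152 152 152 152 152 152 151
 62.5 155 155 157 158 159 160 161 162 163 164 163 161 154 145 145 146 147 148 149 149 150 150 150 151 152 152 152 153 153 153 153 152 152 150 149
 61.0 156 157 159 160 161 162 162 163 165 166 166 164 159 150 147 148 149 149 150 150 151 151 151 152 152 152 153 153 153 153 153 153 151 149 148
 59.5 158 160 161 162 162 163 164 165 166 167 169 167 165 155 148 149 149 150 150 151 151 152 152 152 153 153 153 153 154 154 154 152 150 148 147
 58.0 160 161 162 163 164 165 166 167 168 169 171 170 168 160 150 150 150 151 151 152 152 152 152 153 153 153 154 154 155 154 152 150 148 146 145
 56.5 161 162 163 164 166 167 168 169 170 172 173 173 170 164 154 151 151 151 152 152 152 152 153 153 154 154 154 155 153 151 149 147 146 145 144
 55.0 163 164 165 166 168 169 170 171 173 174 174 174 172 169 159 151 152 152 152 152 152 153 153 154 154 155 153 151 149 148 146 145 144 143 143
 53.5 165 166 167 167 169 171 173 173 174 
[... 10609 characters left out ...]
 126 127 127 127 124 123 122 119 114 110 107 105  95  84  73  62  53  52  51  53  57  62  64  63  66  68  68  64  58  57  63  68  68
-10.0 127 127 127 127 128 127 127 125 124 122 122 117 108 102  91  83  68  55  53  53  56  58  60  62  63  68  70  68  68  63  60  64  67  65
-11.0 127 127 128 128 128 128 127 127 127 127 122 116 109 105  96  83  69  58  54  54  55  57  57  59  61  65  68  68  70  66  64  66  67  63
-12.0 128 128 128 128 128 128 128 128 127 126 122 115 109 106  98  83  68  59  55  55  55  56  56  57  58  61  65  66  67  66  66  68  67  63
-13.0 128 128 128 128 128 128 128 128 127 125 121 115 110 106  99  83  65  59  55  55  55  55  55  56  56  58  61  63  63  64  66  68  64  61
```

Direct view and shadow put the clip at roughly 138 mm, with the body top near 142 mm. Neither camera can see its height directly. The knob stands at (0.577, 0.157, 0.212) and the pin top is at 0.162, both consistent with the text. I'll touch the clip's back end lightly with closed fingers to pin the height down.

```bash
python3 -m pendant '[[[0.24,0.09,-0.03],0.8,0],[[0.479,0.178,-0.03],1.587,0],[[0.479,0.178,-0.03],1.587,0],[[0.479,0.178,-0.03],1.587,0],[[0.479,0.178,-0.03],1.587,0],[[0.479,0.178,-0.03],1.587,0],[[0.479,0.178,-0.03],1.587,0],[[0.479,0.178,-0.03],1.587,0],[[0.479,0.178,-0.03],1.587,0],[[0.479,0.178,-0.03],1.587,0],[[0.479,0.178,-0.03],1.587,0],[[0.479,0.178,-0.03],1.587,0]]' 5
python3 - <<'E'
from h import *
s=arm.get_state();print(s["joint_positions"].round(2) if hasattr(s["joint_positions"],'round') else s["joint_positions"],s["eef_rot"])
E
```

```text
time: 2.25
tcp_pos: [0.6103, 0.2373, 0.2528]
eef_rot: [[-0.385, -0.923, 0.0], [-0.923, 0.385, 0.0], [-0.0, -0.0, -1.0]]
wrist_force: [0.7, 0.5, 0.4]
gripper_width: 0.0005
finger_force: 0.0
[ 0.62  0.42  0.14 -0.   -1.29 -1.01] [[-3.85344757e-01 -9.22772670e-01  1.34820742e-04]
 [-9.22772657e-01  3.85344776e-01  1.67308284e-04]
 [-2.06339981e-04 -5.99375244e-05 -9.99999977e-01]]
```

```bash
python3 -m pendant '[[[0.002,0,0.05],0,0],[[0.002,0,0.090],0,0],[[0.002,0,0.097],0,0],[[0.002,0,0.099],0,0],[[0.002,0,0.099],0,0]]'; python3 -m pendant '[[[0,0,0.001],0,0],[[0,0,0.002],0,0],[[0,0,0.003],0,0],[[0,0,0.004],0,0],[[0,0,0.005],0,0],[[0,0,0.005],0,0]]'
```

```text
time: 2.88
tcp_pos: [0.6105, 0.235, 0.155]
eef_rot: [[-0.387, -0.922, 0.002], [-0.922, 0.387, 0.001], [-0.001, -0.001, -1.0]]
wrist_force: [0.7, -0.7, 1.1]
gripper_width: 0.0008
finger_force: 0.0
time: 3.62
tcp_pos: [0.6103, 0.2345, 0.1484]
eef_rot: [[-0.388, -0.922, -0.0], [-0.922, 0.388, -0.0], [0.0, 0.0, -1.0]]
wrist_force: [-0.6, -0.2, -0.7]
gripper_width: 0.0001
finger_force: 0.2
```

```bash
python3 -m pendant '[[[0,0,0.001],0,0],[[0,0,0.002],0,0],[[0,0,0.003],0,0],[[0,0,0.003],0,0]]' | egrep 'pos|wrist'; python3 -m pendant '[[[0,0,0.001],0,0],[[0,0,0.002],0,0],[[0,0,0.002],0,0]]'| egrep 'pos|wrist';python3 -m pendant '[[[0,0,0.001],0,0],[[0,0,0.001],0,0]]'| egrep 'pos|wrist'
```

```text
tcp_pos: [0.6102, 0.2345, 0.1454]
wrist_force: [0.1, 0.4, -1.1]
tcp_pos: [0.6103, 0.2345, 0.1434]
wrist_force: [0.9, -0.2, -0.8]
tcp_pos: [0.6103, 0.2345, 0.1431]
wrist_force: [-1.7, -0.2, 2.7]
```

```bash
python3 -m pendant '[[[0,0,0.001],0,0],[[0,0,0.001],0,0]]'| egrep 'time|pos|wrist'; python3 -m pendant '[[[0,0,-0.01],0,0],[[0,0,-0.03],0,0],[[0,0,-0.08],0,0],[[0,0,-0.1],0,0]]' | egrep 'pos|wrist'
```

```text
time: 5.0
tcp_pos: [0.6103, 0.2345, 0.143]
wrist_force: [-2.4, 0.5, 5.9]
tcp_pos: [0.6114, 0.2347, 0.2452]
wrist_force: [0.1, 0.9, -1.0]
```

Contact came at z = 0.143, which matches the optical estimate of the clip body's top edge. The shadow suggests a body about 8 mm tall, so the clip's middle is about 139 mm. I'll go to the knob now.

```bash
python3 -m pendant '[[[0.02,0,-0.025],-0.2,0.087],[[0.06,0.001,-0.03],-0.4,0.087],[[0.084,0.001,-0.03],-0.6,0.087],[[0.084,0.001,-0.03],-0.8,0.087],[[0.084,0.001,-0.03],-0.8,0.087],[[0.084,0.001,-0.03],-0.8,0.087],[[0.084,0.001,-0.03],-0.8,0.087]]'
```

```text
time: 6.38
tcp_pos: [0.5767, 0.1574, 0.2715]
eef_rot: [[0.391, -0.921, -0.0], [-0.921, -0.391, -0.0], [0.0, 0.0, -1.0]]
wrist_force: [0.3, -0.6, -0.2]
gripper_width: 0.0624
finger_force: 0.0
```

```bash
python3 -m pendant '[[[0,0,0.0],0,0.087],[[0,-0.0007,0.04],0,0.087],[[0,-0.0007,0.065],0,0.087],[[0,-0.0007,0.0745],0,0.087],[[0,-0.0007,0.0745],0,0.03],[[0,-0.0007,0.0745],0,0.03],[[0,-0.0007,0.0745],0,0.03],[[0,-0.0007,0.0745],0,0.03],[[0,-0.0007,0.0745],0,0.03]]' 6
```

```text
time: 7.5
tcp_pos: [0.5775, 0.1578, 0.1974]
eef_rot: [[0.391, -0.92, 0.0], [-0.92, -0.391, 0.0], [-0.0, -0.001, -1.0]]
wrist_force: [-0.0, 0.1, -0.8]
gripper_width: 0.0446
finger_force: 0.0
```

Now I'll close on the knob and turn gently counter-clockwise to find the lower stop.

```bash
python3 -m pendant '[[[0,0,0],0,0.03],[[0,0,0],0,0.03],[[0,0,0],0,0.03],[[0,0,0],0,0.03]]' 6; for i in 1; do python3 -m pendant '[[[0,0,0],-0.05,0.03],[[0,0,0],-0.1,0.03],[[0,0,0],-0.1,0.03]]'; done; python3 -c "
from cell import arm;print(arm.get_state()['wrist_torque'])"
```

```text
time: 8.0
tcp_pos: [0.5786, 0.1583, 0.1973]
eef_rot: [[0.391, -0.92, 0.003], [-0.92, -0.391, 0.001], [0.0, -0.003, -1.0]]
wrist_force: [5.4, 1.3, -2.9]
gripper_width: 0.0357
finger_force: 6.0
time: 8.38
tcp_pos: [0.5786, 0.1583, 0.1973]
eef_rot: [[0.482, -0.876, 0.003], [-0.876, -0.482, 0.001], [0.0, -0.003, -1.0]]
wrist_force: [6.3, 1.1, -2.3]
gripper_width: 0.036
finger_force: 6.0
[ 0.36722064 -1.42746152  0.09561379]
```

```bash
cat > q.py <<'E'
from h import *
s=arm.get_state();f=arm.grab_frame("side");g=f["img"].astype(float)
b=np.clip(g[168:186,264:275,2]-g[168:186,264:275,0],0,None)
# exclude the red gouge side columns by weighting; blue row centroid
print("t",round(s["time"],2),"Tz",round(s["wrist_torque"][2],3),"F",np.round(s["wrist_force"],1),"yaw",round(np.arctan2(s["eef_rot"][1][0],s["eef_rot"][0][0]),4))
bl=np.clip(g[145:200,262:277,2]-g[145:200,262:277,0]-15,0,None).sum(1)
print("blue row",round((bl*np.arange(145,200)).sum()/bl.sum(),2),bl.astype(int)[bl>20])
E
python3 q.py; python3 -m pendant '[[[0,-0.0012,0],-0.05,0.03],[[0,-0.0012,0],-0.1,0.03],[[0,-0.0012,0],-0.15,0.03],[[0,-0.0012,0],-0.2,0.03],[[0,-0.0012,0],-0.2,0.03]]'|egrep 'pos|force'; python3 q.py; python3 -m pendant '[[[0,0,0],-0.05,0.03],[[0,0,0],-0.1,0.03],[[0,0,0],-0.15,0.03],[[0,0,0],-0.15,0.03]]'|egrep 'pos|force'; python3 q.py
```

```text
t 8.38 Tz 0.096 F [ 6.3  1.1 -2.3] yaw -1.0681
blue row 178.22 [103 147 200 252 373 364 285 233  95]
tcp_pos: [0.5786, 0.1583, 0.1973]
wrist_force: [2.5, -0.7, 0.1]
finger_force: 6.0
t 9.05 Tz 0.04 F [ 2.5 -0.7  0.1] yaw -0.8691
blue row 178.72 [ 59 126 176 232 305 396 342 261 164  37]
tcp_pos: [0.5786, 0.1582, 0.1973]
wrist_force: [3.5, 0.8, 0.5]
finger_force: 6.0
t 9.6 Tz 0.048 F [3.5 0.8 0.5] yaw -0.7198
blue row 179.35 [107 140 174 211 311 350 290 239 127]
```

```bash
for i in 1 2 3; do python3 -m pendant '[[[0,0,0],-0.05,0.03],[[0,0,0],-0.1,0.03],[[0,0,0],-0.1,0.03]]'|egrep 'wrist'; python3 q.py; done
```

```text
wrist_force: [1.9, 0.1, 0.3]
t 10.03 Tz -0.037 F [1.9 0.1 0.3] yaw -0.6203
blue row 179.56 [ 93 136 176 228 300 377 322 255 175]
wrist_force: [1.1, 0.3, 0.6]
t 10.45 Tz -0.016 F [1.1 0.3 0.6] yaw -0.5203
blue row 179.55 [ 94 135 179 228 299 378 317 257 173]
wrist_force: [1.3, 1.8, 0.4]
t 10.88 Tz -0.036 F [1.3 1.8 0.4] yaw -0.4202
blue row 179.55 [ 93 137 174 228 298 377 321 257 172]
```

The blue row stopped changing, so the knob is at its stop (angle 0, pointer at 112 mm). I'll firm the grip and turn it clockwise by 2.25 rad in small steps.

```bash
python3 -m pendant '[[[0,0,0],0,0.03],[[0,0,0],0,0.03],[[0,0,0],0.1,0.03],[[0,0,0],0.2,0.03],[[0,0,0],0.3,0.03],[[0,0,0],0.4,0.03],[[0,0,0],0.5,0.03],[[0,0,0],0.6,0.03],[[0,0,0],0.7,0.03],[[0,0,0],0.8,0.03],[[0,0,0],0.9,0.03],[[0,0,0],0.9,0.03]]' 15 | egrep 'pos|force|width'; python3 q.py;  python3 -m pendant '[[[0,0,0],0.1,0.03],[[0,0,0],0.2,0.03],[[0,0,0],0.3,0.03],[[0,0,0],0.4,0.03],[[0,0,0],0.5,0.03],[[0,0,0],0.6,0.03],[[0,0,0],0.7,0.03],[[0,0,0],0.8,0.03],[[0,0,0],0.9,0.03],[[0,0,0],1.0,0.03],[[0,0,0],1.0,0.03]]' | egrep 'pos|force|width'; python3 q.py
```

```text
tcp_pos: [0.5786, 0.1586, 0.197]
wrist_force: [1.6, 2.0, 1.0]
gripper_width: 0.0355
finger_force: 15.0
t 12.43 Tz -0.029 F [1.6 2.  1. ] yaw -1.3177
blue row 176.86 [ 51 104 160 214 300 403 349 273 181  40]
tcp_pos: [0.5791, 0.1585, 0.197]
wrist_force: [4.7, 1.4, -1.3]
gripper_width: 0.036
finger_force: 15.0
t 13.85 Tz -0.064 F [ 4.7  1.4 -1.3] yaw -2.3166
blue row 173.72 [ 78 135 165 195 295 395 343 276 183]
```

```bash
python3 -m pendant '[[[0,0,0],0.1,0.03],[[0,0,0],0.2,0.03],[[0,0,0],0.3,0.03],[[0,0,0],0.354,0.03],[[0,0,0],0.354,0.03],[[0,0,0],0.354,0.03]]' | egrep 'pos|force|width'; python3 q.py; python3 -m pendant '[[[0,0,0],0,0.05],[[0,0,0],0,0.08],[[0,0,0],0,0.08],[[0,0,0],0,0.08],[[0,0,-0.02],0,0.08],[[0,0,-0.06],0,0.08],[[0,0,-0.09],0,0.08],[[0.06,0,-0.12],0,0.08],[[0.12,0,-0.13],0,0.08],[[0.12,0,-0.13],0,0.08]]'; python3 q.py; python3 -c "
from cell import arm;print(arm.get_state()['joint_positions'])"
```

```text
tcp_pos: [0.5792, 0.1584, 0.197]
wrist_force: [5.9, 1.4, -3.2]
gripper_width: 0.0356
finger_force: 15.0
t 14.65 Tz -0.05 F [ 5.9  1.4 -3.2] yaw -2.6704
blue row 172.55 [ 97 139 176 201 272 369 328 270 164]
time: 15.95
tcp_pos: [0.4689, 0.1025, 0.3295]
eef_rot: [[-0.892, -0.452, 0.003], [-0.452, 0.892, 0.002], [-0.004, 0.0, -1.0]]
wrist_force: [0.7, 0.2, 0.9]
gripper_width: 0.08
finger_force: 0.0
t 15.95 Tz 0.013 F [0.7 0.2 0.9] yaw -2.6725
blue row 172.46 [ 98 153 176 189 243 331 297 249 155]
[ 5.54682896e-01  7.19302807e-02 -1.40155653e-01 -2.27595403e-05
 -1.35530838e+00 -1.65649886e+00]
```

```bash
python3 -m pendant '[[[0.03,-0.06,0.03],-0.2,0.08],[[0.06,-0.12,0.06],-0.4,0.08],[[0.084,-0.18,0.08],-0.6,0.08],[[0.084,-0.24,0.09],-0.8,0.08],[[0.084,-0.257,0.09],-1.0,0.08],[[0.084,-0.257,0.09],-1.1,0.08],[[0.084,-0.257,0.09],-1.1,0.08],[[0.084,-0.257,0.09],-1.1,0.08],[[0.084,-0.257,0.09],-1.1,0.08],[[0.084,-0.257,0.09],-1.1,0.08]]'
python3 - <<'E'
from h import *
S0=pickle.load(open("pics/side0.pkl","rb"));T0=pickle.load(open("pics/top0.pkl","rb"))
print(tri(S0,(231,253),T0,(319,268)))
T=arm.grab_frame("top");T["img"]=np.mean([T["img"]]+[arm.grab_frame("top")["img"] for _ in range(5)],0).astype(np.float32)
S=arm.grab_frame("side");pickle.dump(T,open("pics/topavg2.pkl","wb"));pickle.dump(S,open("pics/side2.pkl","wb"))
A=pickle.load(open("pics/topavg.pkl","rb"))
im=np.zeros((590,800,3),np.uint8)
for i,f in enumerate((A,T)):
    r=np.clip((rect(f,.72,.33,.14,.18,2200,0)-20)*1.3,0,255)[...,::-1];im[:308,i*400:i*400+396]=r
im[310:590,:373]=cv2.resize(np.ascontiguousarray(T["img"][...,::-1]).astype(np.uint8),(373,280));im[310:590,400:773]=cv2.resize(np.ascontiguousarray(S["img"][...,::-1]),(373,280))
cv2.imwrite("pics/c5.png",im)
E
```

```text
time: 17.25
tcp_pos: [0.5128, -0.1628, 0.237]
eef_rot: [[-0.002, -1.0, -0.0], [-1.0, 0.002, 0.0], [-0.0, 0.0, -1.0]]
wrist_force: [-0.1, -0.1, 0.7]
gripper_width: 0.0801
finger_force: 0.0
(array([ 0.38375754, -0.13267899,  0.14827955]), np.float64(0.003357962055074598))
```

View pics/c5.png

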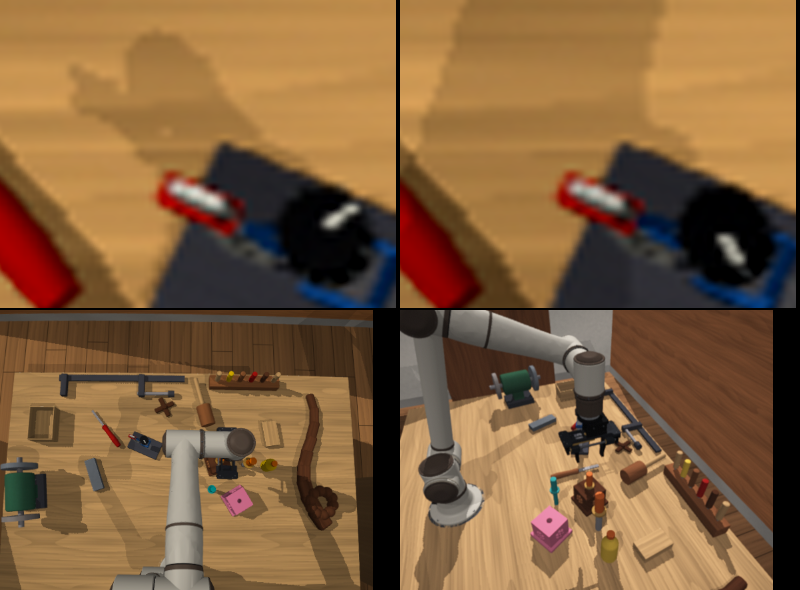

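The top-left panel shows the old shadow; top-right shows the arm now shading the gauge. In the lower panels the gripper sits above the pin in the dark block, clear of the decoy and the turquoise stand. I'll descend to the sleeve.

```bash
python3 -m pendant '[[[0.0015,0.0023,0],0,0.06],[[0.0015,0.0023,0.04],0,0.06],[[0.0015,0.0023,0.08],0,0.06],[[0.0015,0.0023,0.11],0,0.06],[[0.0015,0.0023,0.1205],0,0.06],[[0.0015,0.0023,0.1205],0,0.06],[[0.0015,0.0023,0.1205],0,0.06]]'; python3 -m pendant '[[[0,0,0],0,0.035],[[0,0,0],0,0.02],[[0,0,0],0,0.02],[[0,0,0],0,0.02],[[0,0,0],0,0.02],[[0,0,0],0,0.02],[[0,0,0],0,0.02],[[0,0,0],0,0.02]]' 8
```

```text
time: 18.48
tcp_pos: [0.5114, -0.1648, 0.118]
eef_rot: [[-0.002, -1.0, 0.003], [-1.0, 0.002, -0.0], [0.0, -0.003, -1.0]]
wrist_force: [0.4, 0.0, 0.6]
gripper_width: 0.0598
finger_force: 0.0
time: 19.48
tcp_pos: [0.5102, -0.1647, 0.1166]
eef_rot: [[-0.002, -1.0, -0.0], [-1.0, 0.002, -0.0], [0.0, 0.0, -1.0]]
wrist_force: [-1.0, 0.4, 0.7]
gripper_width: 0.0237
finger_force: 8.0
```

Well centred, with about 1 N of side force. I'll grip more firmly and draw it up slowly.

```bash
python3 -m pendant '[[[0,0,0],0,0.02],[[0,0,0],0,0.02],[[0,0,0],0,0.02],[[0,0,-0.001],0,0.02],[[0,0,-0.003],0,0.02],[[0,0,-0.005],0,0.02],[[0,0,-0.007],0,0.02],[[0,0,-0.009],0,0.02],[[0,0,-0.010],0,0.02],[[0,0,-0.010],0,0.02]]' 22; python3 -c "
from cell import arm;print(arm.get_state()['wrist_torque'])"
```

```text
time: 20.72
tcp_pos: [0.5103, -0.1647, 0.1267]
eef_rot: [[-0.002, -1.0, 0.0], [-1.0, 0.002, -0.0], [0.0, -0.0, -1.0]]
wrist_force: [0.8, 0.2, -2.2]
gripper_width: 0.0238
finger_force: 22.0
[ 0.06385403 -0.0705683   0.04528907]
```

```bash
python3 -m pendant '[[[0,0,-0.002],0,0.02],[[0,0,-0.005],0,0.02],[[0,0,-0.008],0,0.02],[[0,0,-0.011],0,0.02],[[0,0,-0.014],0,0.02],[[0,0,-0.017],0,0.02],[[0,0,-0.020],0,0.02],[[0,0,-0.023],0,0.02],[[0,0,-0.026],0,0.02],[[0,0,-0.028],0,0.02],[[0,0,-0.0285],0,0.02],[[0,0,-0.0285],0,0.02]]'
python3 - <<'E'
from h import *
T=arm.grab_frame("top");S=arm.grab_frame("side");pickle.dump(T,open("pics/top3.pkl","wb"));pickle.dump(S,open("pics/side3.pkl","wb"))
im=np.zeros((600,800,3),np.uint8);im[:600,:400]=crop(S,250,205,80,120,5)
im[:300,405:800]=cv2.resize(crop(S,240,135,80,60,5),(395,300))
cv2.imwrite("pics/c6.png",im)
print(arm.get_state()["wrist_torque"])
E
```

```text
time: 22.22
tcp_pos: [0.5102, -0.1646, 0.155]
eef_rot: [[-0.002, -1.0, -0.0], [-1.0, 0.002, 0.0], [-0.0, 0.0, -1.0]]
wrist_force: [0.6, -0.7, -2.5]
gripper_width: 0.0235
finger_force: 22.0
[ 0.08972764 -0.08993334  0.01560194]
```

View pics/c6.png

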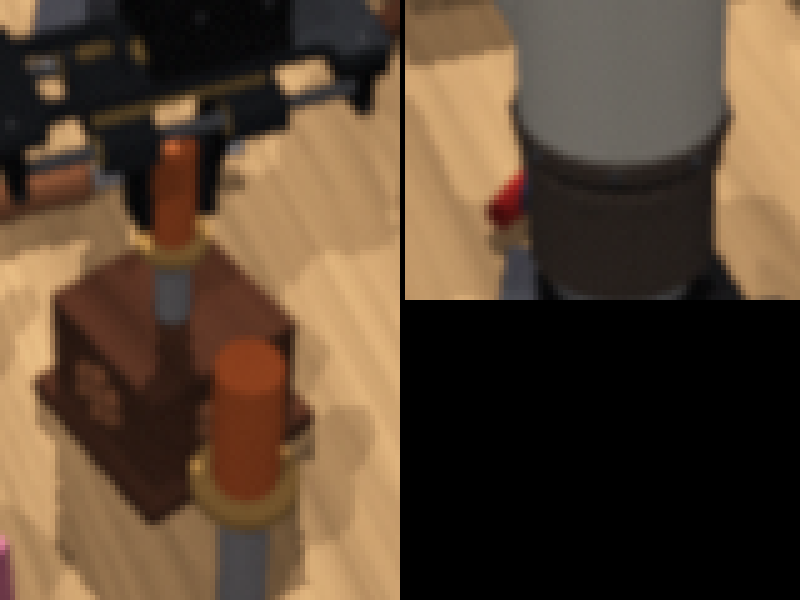

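The pin is drawn up with the shank showing between collar and block, and the collar at about (285,254) in the side view. It needs 0.6 mm more, then a check of the collar and a hold.

```bash
python3 -m pendant '[[[0,0,-0.0006],0,0.02],[[0,0,-0.0006],0,0.02],[[0,0,-0.0006],0,0.02],[[0,0,-0.0006],0,0.02]]'
python3 - <<'E'
from h import *
S=arm.grab_frame("side");S0=pickle.load(open("pics/side0.pkl","rb"))
for f,z,b in((S0,.100,(272,250,26,20)),(S,.139,(272,240,26,25))):
    B=[x for x in blobs(f,(18,90,60),(30,255,255),b,2)]
    print("expect",proj(f,[.5105,-.1645,z]).round(1),B)
E
```

```text
time: 22.82
tcp_pos: [0.5103, -0.1646, 0.1556]
eef_rot: [[-0.002, -1.0, -0.0], [-1.0, 0.002, 0.0], [-0.0, 0.0, -1.0]]
wrist_force: [0.0, 0.6, -2.4]
gripper_width: 0.0236
finger_force: 22.0
expect [[283.8 262.2]] [([278, 261, 2, 4, 5], [278.2, 262.8]), ([290, 262, 1, 2, 2], [290.0, 262.5])]
expect [[283.8 251.7]] [([278, 253, 2, 2, 3], [278.7, 253.3])]
```

```bash
python3 -c "
from cell import arm;print(arm.hand_in())"
```

```text
the job is handed in; nothing more can be done
None
```

I set the pointer to 139 mm, drew the pin up until its collar was at 139 mm, held it there and handed the job in at about 23 s. No camera could see the clip's height, so I got it by touching the top of the clip at 143 mm and estimating its body as about 8 mm tall from its shadow, good to 1–2 mm.

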